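Unlock the shop door from the guarded desk switch

TASK

Unlock the shop's front door for a customer: on the desk switch box with the green button, slide the clear child-lock guard fully aside by its yellow tab, then push the green button all the way down so that it stays down. Leave the guard open, and leave the guard of the red alarm box shut.

Things in the scene. Friction and masses are not known exactly. Their poses are not given: they have to be found in the camera images.
- green_box: Grey desk switch box with green button, collar and stripes, fixed; 92 mm (x) by 148 mm (y), top face at z = 40 mm. Origin: centre of its underside, on the table; z up, yaw within 0.5 rad. A clear guard (68 mm in x, 52 mm in y, top at z = 66 mm, black skirts down to the box) bridges the button. A like box with red button stands some 0.3 m to one side.
- green_guard (a joint): Green box's guard, m: 0 shut over the button, 0.065 fully open, along the box's +y; starts at 0 to 0.008. Its centre is at box x = 0, y = -0.036 + value; there stands its yellow tab, a fin 12 mm thick (y), 30 mm wide (x), top at z = 84 mm, on an 18 x 36 mm foot up to z = 68.5 mm. About 1.5 N slides it; it stays where left. Open, its edge is 39 mm from the button's axis.
- green_button (a joint): How far the green button is pressed, m: 0 up, 0.008 fully down on its stop. Round, 32 mm across, flat top, axis at x = 0, y = -36 mm in the box's frame; top at z = 60 mm when up, 52 mm when down. About 3 N pushes it straight down; it has no return spring and stays where it was pushed to.
- red_guard (a joint): Guard of the red box (same make and sizes, but red button, collar and stripes), m: 0 shut, 0.065 fully open. It starts at 0 to 0.008 and must stay shut.

How it is judged:
By the outcome, as a careful person would: the job done as asked, in the order asked, and still so for the second after the job is handed in, with the robot touching nothing.
It also fails if it takes over 38 s, if anything falls off the work surface, if the arm or the gripper's body presses on something with over 40 N, if the wrist force passes 120 N, or if a joint passes its speed limit or range.

ROBOT

A 6-joint arm with a two-finger parallel gripper is mounted at the origin on a cart in front of the work surface, level with it; the furniture and walls round the work are solid. World frame = base frame: x ahead of the robot, y to its left, z up, the work surface at z = 0. Lengths are in m, angles in degrees, forces in N, time in s.
With the tool pointing down it reaches from about 0.375 to 0.975 m from the base axis. Payload 3.8 kg.
Tool frame: the origin (TCP) lies on the centre line of the jaws, within the pads' length; the fingertips stand manip.tip_extent ahead of it and the grasp point (between the pads) lies 11 mm behind it (manip.tip_extent is the distance from the TCP to the fingertips, in m); z points along the fingers, y is the line along which they close (so a half turn about z gives the same grasp; the last joint's range is limited). The gripper opens to 88 mm and grips with 3 to 60 N. Pads are 18 mm wide; open, the fingers measure 123 mm over their backs; the gripper's body (75 mm by 187 mm) begins 45 mm behind the grasp point.
Start: joints at [66.87, 15.12, 91.902, -0, 72.978, -2.114], TCP at [0.242, 0.63, 0.247] pointing down, gripper open.
Joint ranges: [-150.88, 150.88], [-54.13, 125.18], [17.81, 147.31], [-75.09, 255.09], [0, 152.58], [-146.25, 146.25]. Speed limits (degrees/s): [147.25, 147.25, 180, 180, 180, 180].

INTERFACE

Orientations are given as a 3x3 rotation matrix whose columns are the frame's x, y, z axes.
In Python, from plant import status, imaging, sign_off, models, manip gives the robot as it stands.
- The arm moves only by the tool send_rows, never from a script. Its arguments are lists of equal length, an entry for each row: "linear": the shift along the world's x, y, z in m, a list of three; "delta_rot": the turn, a rotation vector about the world's x, y, z in rad, a list of three. A call has 1 to 10 rows; each row shifts and turns the commanded pose from where the row before left it; what a row does not reach is not made up. A row lasts 1/12 s, in which the tool goes at most 41.7 mm and 7.16 degrees, less where a joint would pass 70% of its speed; a pose out of reach is approached as far as the arm can. A call is refused whole if a number of a shift passes 0.0417 or a number of a turn 0.125, either way. A call with a gripper value outside its range is refused whole. "jaw" is the finger opening in m, from 0 to 0.0881, set as the call begins (left out, the last holds). The fingers move at their own pace and stop on an object; "grip_force" is the grip in N (left out, the last holds). Time passes only in rows, so rows that do not move let the fingers close. It gives the time, the measured TCP pose, the force, the opening and the grip force at its end, in the units of the state.
- status.sense(): the state, without advancing time (a new reading comes with each control period).
- imaging.get_image(name): name is "scene" or "top" or "wrist"; returns the picture (384x512x3 uint8, blue, green, red); there is no depth.
- imaging.get_calibration(name): a dict with "fx", "fy", "cx", "cy" (pixels), "extrinsics" (4x4, takes a point from world to camera coordinates); the wrist camera has in their place "mount" (4x4, takes a point from camera to tool coordinates, whose origin is the TCP and whose axes are the flange's). Camera axes: x right, y down, z forward; pixel columns grow to the right and rows downward; lengths in m; the calibration is good to about 2 mm. A picture is of the moment at which its call begins: read the wrist's pose just before it. get_calibration takes no time and is no camera call.
- sign_off(): hands the job in; it is judged then, once.
Trained networks look in the newest picture that a camera, given by its name, has taken for a name from the list of things; names that differ only in an ending like _2 or _b are one class to them, and where a whole thing is asked for, a point or a joint stands for the part that bears it (a point fixed in the world has none). Each returns a list of dicts, best first, with "conf" (0 to 1); they miss things now and then, are a little off and sometimes report something else, mostly with a low value. They report only what shows in the picture. A call takes as long as a camera call.
- models.boxes_of(name, camera): "bbox" ([left, top, width, height] in pixels, round what is visible of it).
- models.silhouettes(name, camera): "pixels" (384x512 bool, what is visible of it) and "bbox" ([left, top, width, height] in pixels, round what is visible of it).
- models.tip_of(name, camera): "xy" ([column, row] in pixels: a listed point, or the origin of a listed thing).
The state is a dict: "clock": time; "qpos": joint angles; "qd": joint speeds; "effort": joint torques, N m; "ee_pos": TCP position; "eef_rot": TCP orientation; "wrist_force": force on the tool from outside, world axes, zero at the start; "ft_torque": the same for the moment, N m; "finger_gap": opening from 0.0 (shut) to 1.0 (fully open); "grasp_force": force on a finger pad.
Only numpy, scipy, OpenCV 4.12 (cv2) and the standard library are available. Lean on these libraries where they do the work, as an engineer would, in place of code of your own. Each camera call takes 0.05 s, during which the arm holds its last target. There are 200 camera calls.

## Working session

There is one attempt and no reset: what is moved stays moved. The work goes in short steps, Python scripts to look and compute and a tool call to move; the robot and the scene stay as the last step left them, time stands still between calls to the robot, and variables do not carry over. Pictures are saved under pics/ and viewed, at most 10 in all, crops included, and the job is handed in when it is done.

Besides the shell and the picture viewer there is one more tool, called after "Request:" by a JSON object that holds its "fn" and its "kwargs", one argument or row to a line. send_rows: Moves the arm, as the interface text tells. Its arguments: {"type":"object","properties":{"linear":{"type":"array","items":{"type":"array","items":{"type":"number"}}},"delta_rot":{"type":"array","items":{"type":"array","items":{"type":"number"}}},"jaw":{"type":"number"},"grip_force":{"type":"number"}},"required":["linear","delta_rot"]}

```bash
mkdir -p pics; cat > h.py <<'E'
import numpy as np, cv2
from plant import status, imaging, models, manip
def ray(cam,uv):
    c=imaging.get_calibration(cam)
    d=np.array([(uv[0]-c['cx'])/c['fx'],(uv[1]-c['cy'])/c['fy'],1.])
    if 'mount' in c:
        s=status.sense();M=np.array(c['mount']);R=np.array(s['eef_rot'])@M[:3,:3]
        o=np.array(s['ee_pos'])+np.array(s['eef_rot'])@M[:3,3];return o,R@d
    E=np.array(c['extrinsics']);R=E[:3,:3].T;return -R@E[:3,3],R@d
def at_z(cam,uv,z):
    o,d=ray(cam,uv);return o+d*(z-o[2])/d[2]
E
python3 - <<'E'
from h import *
s=status.sense();print(manip.tip_extent,s['clock'],s['ee_pos'],np.round(s['eef_rot'],3),s['wrist_force'],s['finger_gap'])
ims=[]
for c in ['top','scene']:
    ims.append(imaging.get_image(c))
    for n in ['green_box','green_guard','green_button','red_guard']:
        for r in models.tip_of(n,c)[:2]: print(c,n,r, at_z(c,r['xy'],{'green_box':0,'green_button':.06}.get(n,.066)).round(3))
        for r in models.boxes_of(n,c)[:2]: print('   box',r)
cv2.imwrite('pics/a.png',ims[0]);cv2.imwrite('pics/b.png',ims[1])
E
```

```text
0.008 0.0 [0.24179348 0.62948131 0.24541004] [[-0.933  0.359 -0.001]
 [ 0.359  0.933 -0.002]
 [ 0.    -0.002 -1.   ]] [ 0.25278172 -0.45175756 -0.6395376 ] 0.9967549197781407
top green_box {'xy': [306.4, 168.1], 'conf': 0.91} [ 0.562 -0.117  0.   ]
   box {'bbox': [272.3, 140.3, 69.4, 55.8], 'conf': 0.75}Traceback (most recent call last):
  File "<stdin>", line 7, in <module>
ValueError: it knows: green_box
```

```bash
python3 - <<'E'
from h import *
ims=[]
for c in ['top','scene']:
    im=imaging.get_image(c)
    for r in models.tip_of('green_box',c)[:3]: print(c,r, at_z(c,r['xy'],0).round(3))
    for r in models.silhouettes('green_box',c)[:3]:
        print(r['bbox'],r['conf'])
    ims.append(im)
a=cv2.resize(ims[0][110:260,180:380],(800,600),interpolation=cv2.INTER_CUBIC)
cv2.imwrite('pics/a.png',a);cv2.imwrite('pics/b.png',ims[1])
E
```

```text
top {'xy': [306.0, 168.0], 'conf': 0.72} [ 0.562 -0.116  0.   ]
[271.4, 141.9, 70.5, 56.1] 0.8
scene {'xy': [284.6, 177.6], 'conf': 0.61} [ 0.556 -0.108  0.   ]
[248.7, 140.5, 78.4, 52.5] 0.58
```

View pics/a.png

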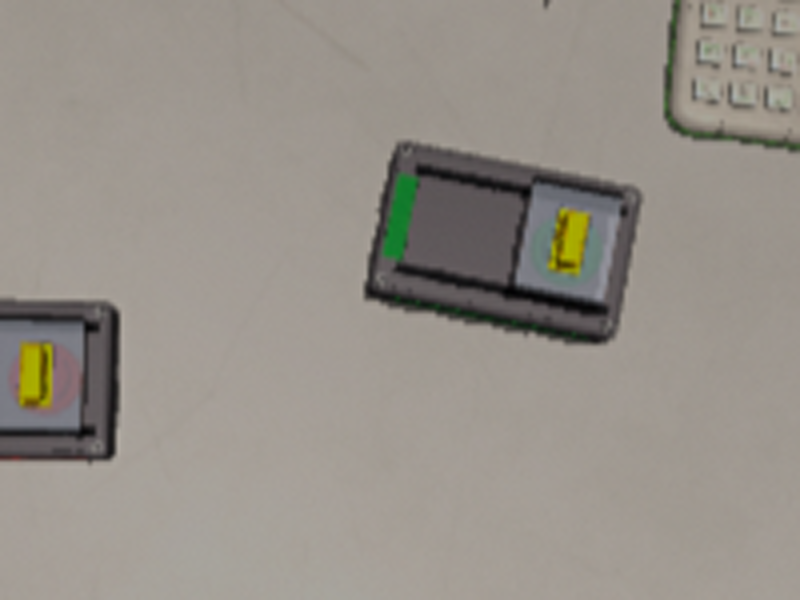

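View pics/b.png

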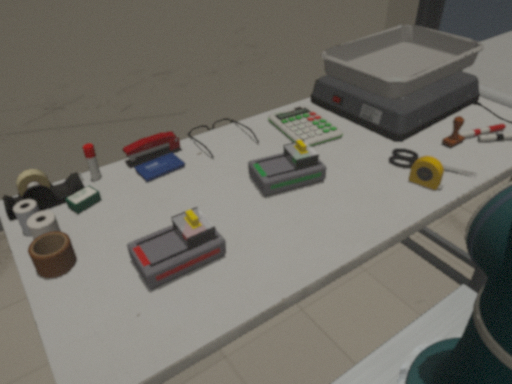

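The top view shows the green box at about (306,170), with its guard and yellow tab at about (322,170) toward -y. It opens to the left, which is +y. The red box is to its left, with its tab near (189,203). The scene view agrees.

```bash
cat >> h.py <<'E'
def fit(cam,im):
    m=models.silhouettes('green_box',cam)[0]['pixels']
    hsv=cv2.cvtColor(im,cv2.COLOR_BGR2HSV)
    near=cv2.dilate(m.astype(np.uint8),np.ones((9,9)))>0
    y=near&(hsv[...,0]>22)&(hsv[...,0]<36)&(hsv[...,1]>130)
    g=near&(hsv[...,0]>45)&(hsv[...,0]<85)&(hsv[...,1]>130)
    return m,y,g
E
python3 - <<'E'
from h import *
im=imaging.get_image('top'); m,y,g=fit('top',im)
for n,k,z in (('sil',m,.03),('yel',y,.08),('grn',g,.04)):
    v,u=np.nonzero(k);pts=np.c_[u,v].astype(np.float32)
    r=cv2.minAreaRect(pts);w=np.array([at_z('top',p,z)[:2] for p in cv2.boxPoints(r)])
    e=w[1]-w[0],w[2]-w[1]
    print(n,len(u),'cen',at_z('top',pts.mean(0),z).round(4),'rectc',w.mean(0).round(4),[(np.linalg.norm(a).round(4),np.degrees(np.arctan2(a[1],a[0])).round(1)) for a in e])
# top-face corners from crop (z=.04)
for c in [(403,143),(640,187),(613,338),(368,293)]:
    print(at_z('top',(180+c[0]/4,110+c[1]/4),.04).round(4))
E
```

```text
sil 2575 cen [ 0.5517 -0.1111  0.03  ] rectc [ 0.5521 -0.111 ] [(np.float64(0.0991), np.float64(-12.1)), (np.float64(0.1522), np.float64(-102.2))]
yel 122 cen [ 0.5431 -0.1396  0.08  ] rectc [ 0.5432 -0.1397] [(np.float64(0.0348), np.float64(-12.2)), (np.float64(0.0173), np.float64(-101.4))]
grn 112 cen [ 0.5606 -0.0534  0.04  ] rectc [ 0.5241 -0.0804] [(np.float64(0.0575), np.float64(-44.9)), (np.float64(0.1353), np.float64(-135.9))]
[ 0.6091 -0.0524  0.04  ]
[ 0.5805 -0.1908  0.04  ]
[ 0.4918 -0.1714  0.04  ]
[ 0.5203 -0.03    0.04  ]
```

Request:
{"fn": "send_rows", "kwargs": {
  "linear": [
    [0.015,-0.038,0],
    [0.015,-0.038,0],
    [0.015,-0.038,0],
    [0.015,-0.038,0],
    [0.015,-0.038,0],
    [0.015,-0.038,0],
    [0.015,-0.038,0],
    [0.015,-0.038,0],
    [0.015,-0.038,0],
    [0.015,-0.038,0]
  ],
  "delta_rot": [
    [0,0,0.04],
    [0,0,0.04],
    [0,0,0.04],
    [0,0,0.037],
    [0,0,0],
    [0,0,0],
    [0,0,0],
    [0,0,0],
    [0,0,0],
    [0,0,0]
  ],
  "jaw": 0.05,
  "grip_force": 8
}}

```text
clock: 1.38
ee_pos: [0.3924, 0.2483, 0.2471]
eef_rot: [[-0.978, 0.208, 0.001], [0.208, 0.978, 0.001], [-0.001, 0.001, -1.0]]
wrist_force: [-0.1, -0.1, -0.1]
finger_gap: 0.567
grasp_force: 0.0
```

Request:
{"fn": "send_rows", "kwargs": {
  "linear": [
    [0.015,-0.038,0],
    [0.015,-0.038,0],
    [0.015,-0.038,0],
    [0.015,-0.038,0],
    [0.015,-0.038,0],
    [0.015,-0.038,0],
    [0.015,-0.038,0],
    [0.015,-0.038,0],
    [0.015,-0.038,-0.02],
    [0.015,-0.038,-0.02]
  ],
  "delta_rot": [
    [0,0,0],
    [0,0,0],
    [0,0,0],
    [0,0,0],
    [0,0,0],
    [0,0,0],
    [0,0,0],
    [0,0,0],
    [0,0,0],
    [0,0,0]
  ]
}}

```text
clock: 2.22
ee_pos: [0.5413, -0.1261, 0.2116]
eef_rot: [[-0.978, 0.209, 0.005], [0.209, 0.978, -0.001], [-0.005, -0.0, -1.0]]
wrist_force: [-0.1, 0.6, 0.3]
finger_gap: 0.571
grasp_force: 0.0
```

Request:
{"fn": "send_rows", "kwargs": {
  "linear": [
    [0,0,0],
    [0,0,0],
    [0,0,0]
  ],
  "delta_rot": [
    [0,0,0],
    [0,0,0],
    [0,0,0]
  ]
}}

```text
clock: 2.47
ee_pos: [0.5393, -0.1233, 0.21]
eef_rot: [[-0.978, 0.209, -0.001], [0.209, 0.978, 0.001], [0.001, 0.001, -1.0]]
wrist_force: [-0.5, -0.1, -0.1]
finger_gap: 0.57
grasp_force: 0.0
```

```bash
python3 - <<'E'
from h import *
s=status.sense();print(s['clock'],s['ee_pos'],np.round(s['eef_rot'],3),s['wrist_force'],s['finger_gap'],s['qpos'])
im=imaging.get_image('wrist')
for r in models.tip_of('green_box','wrist'): print(r,at_z('wrist',r['xy'],0).round(4))
hsv=cv2.cvtColor(im,cv2.COLOR_BGR2HSV)
y=((hsv[...,0]>22)&(hsv[...,0]<36)&(hsv[...,1]>130)).astype(np.uint8)
n,l,st,ce=cv2.connectedComponentsWithStats(y)
for i in range(1,n):
    if st[i,4]>100:
        v,u=np.nonzero(l==i);r=cv2.boxPoints(cv2.minAreaRect(np.c_[u,v].astype(np.float32)))
        w=np.array([at_z('wrist',p,.075)[:2] for p in r]);print(st[i],ce[i],at_z('wrist',ce[i],.075).round(4),w.round(4).tolist())
cv2.imwrite('pics/c.png',im)
E
```

```text
2.4667 [ 0.5393007  -0.12327425  0.21003466] [[-0.978  0.209 -0.001]
 [ 0.209  0.978  0.001]
 [ 0.001  0.001 -1.   ]] [-0.50365236 -0.05574187 -0.07397693] 0.5704500187289177 [-1.54755108e+01  3.51838335e+00  1.09262337e+02  3.64232225e-02
  6.72659261e+01 -9.34187956e+01]
{'xy': [268.2, 174.2], 'conf': 0.67} [ 0.552  -0.1121  0.    ]
[232 175  17  36 594] [240.05892256 192.02020202] [ 0.5462 -0.1421  0.075 ] [[0.5276, -0.1459], [0.5309, -0.1306], [0.5664, -0.1385], [0.563, -0.1544]]
```

View pics/c.png

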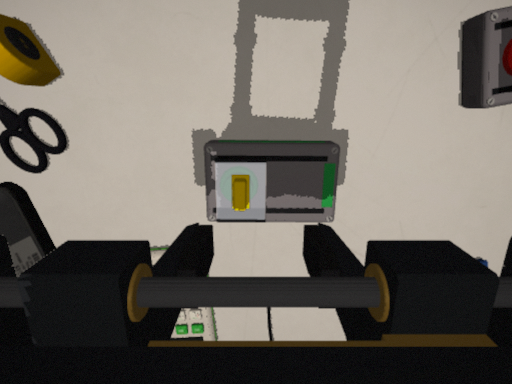

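The wrist view shows the green box square to the tool. The tab is at (240,192), its -y end is on the left, and the green stripe is on the right. I'll descend astride the tab.

Request:
{"fn": "send_rows", "kwargs": {
  "linear": [
    [0.002,-0.006,-0.02],
    [0.002,-0.006,-0.02],
    [0.002,-0.006,-0.02],
    [0,0,-0.02],
    [0,0,-0.02],
    [0,0,-0.015],
    [0,0,0],
    [0,0,0]
  ],
  "delta_rot": [
    [0,0,0],
    [0,0,0],
    [0,0,0],
    [0,0,0],
    [0,0,0],
    [0,0,0],
    [0,0,0],
    [0,0,0]
  ]
}}

```text
clock: 3.23
ee_pos: [0.5452, -0.1401, 0.0953]
eef_rot: [[-0.978, 0.206, -0.001], [0.206, 0.978, 0.0], [0.001, 0.0, -1.0]]
wrist_force: [-0.8, 0.5, 0.1]
finger_gap: 0.564
grasp_force: 0.0
```

```bash
python3 - <<'E'
from h import *
s=status.sense();print(s['clock'],s['ee_pos'],s['wrist_force'])
cv2.imwrite('pics/d.png',imaging.get_image('wrist'))
E
```

```text
3.2333 [ 0.54523834 -0.14014649  0.09532139] [-0.81012392  0.53295374  0.14831312]
```

View pics/d.png

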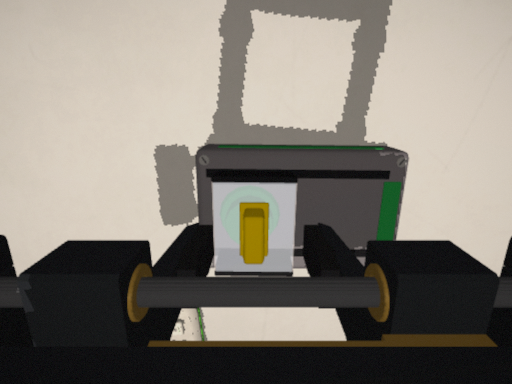

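The tab at (255,232) is centred between the fingers. Next I'll lower and grip it gently.

Request:
{"fn": "send_rows", "kwargs": {
  "linear": [
    [0,0,-0.01],
    [0,0,-0.0065],
    [0,0,0]
  ],
  "delta_rot": [
    [0,0,0],
    [0,0,0],
    [0,0,0]
  ]
}}

```text
clock: 3.53
ee_pos: [0.545, -0.1412, 0.0778]
eef_rot: [[-0.978, 0.208, -0.001], [0.208, 0.978, 0.0], [0.001, 0.0, -1.0]]
wrist_force: [-1.2, -0.0, -0.9]
finger_gap: 0.566
grasp_force: 0.0
```

Request:
{"fn": "send_rows", "kwargs": {
  "linear": [
    [0,0,0],
    [0,0,0],
    [0,0,0],
    [0,0,0],
    [0,0,0],
    [0,0,0]
  ],
  "delta_rot": [
    [0,0,0],
    [0,0,0],
    [0,0,0],
    [0,0,0],
    [0,0,0],
    [0,0,0]
  ],
  "jaw": 0.005,
  "grip_force": 8
}}

```text
clock: 4.03
ee_pos: [0.5457, -0.1417, 0.0787]
eef_rot: [[-0.978, 0.208, 0.0], [0.208, 0.978, -0.0], [-0.0, -0.0, -1.0]]
wrist_force: [-0.4, -1.9, 0.6]
finger_gap: 0.137
grasp_force: 0.8
```

Request:
{"fn": "send_rows", "kwargs": {
  "linear": [
    [0.0015,0.007,0],
    [0.0015,0.007,0],
    [0.0015,0.007,0],
    [0.0015,0.007,0],
    [0.0015,0.007,0],
    [0.0015,0.007,0],
    [0.0015,0.007,0],
    [0,0,0],
    [0,0,0]
  ],
  "delta_rot": [
    [0,0,0],
    [0,0,0],
    [0,0,0],
    [0,0,0],
    [0,0,0],
    [0,0,0],
    [0,0,0],
    [0,0,0],
    [0,0,0]
  ]
}}

```text
clock: 4.78
ee_pos: [0.5568, -0.0914, 0.0788]
eef_rot: [[-0.978, 0.208, 0.001], [0.208, 0.978, 0.001], [-0.001, 0.001, -1.0]]
wrist_force: [3.6, 2.1, 1.0]
finger_gap: 0.133
grasp_force: 8.0
```

Request:
{"fn": "send_rows", "kwargs": {
  "linear": [
    [0.0006,0.003,0],
    [0.0006,0.003,0],
    [0.0006,0.003,0],
    [0.0006,0.003,0],
    [0,0,0],
    [0,0,0]
  ],
  "delta_rot": [
    [0,0,0],
    [0,0,0],
    [0,0,0],
    [0,0,0],
    [0,0,0],
    [0,0,0]
  ]
}}

```text
clock: 5.28
ee_pos: [0.5587, -0.0825, 0.0788]
eef_rot: [[-0.978, 0.207, 0.0], [0.207, 0.978, -0.004], [-0.001, -0.003, -1.0]]
wrist_force: [1.5, -9.1, 0.1]
finger_gap: 0.137
grasp_force: 8.0
```

Request:
{"fn": "send_rows", "kwargs": {
  "linear": [
    [0.0003,0.0015,0],
    [0.0003,0.0015,0],
    [0,0,0]
  ],
  "delta_rot": [
    [0,0,0],
    [0,0,0],
    [0,0,0]
  ]
}}

```text
clock: 5.53
ee_pos: [0.5589, -0.0814, 0.0787]
eef_rot: [[-0.978, 0.206, -0.0], [0.206, 0.978, -0.007], [-0.001, -0.007, -1.0]]
wrist_force: [0.3, -16.1, -1.0]
finger_gap: 0.158
grasp_force: 8.0
```

Request:
{"fn": "send_rows", "kwargs": {
  "linear": [
    [0,0,0],
    [0,0,0],
    [0,0,0],
    [0,0,0.02],
    [0,0,0.03],
    [0,0,0.03],
    [0,0,0]
  ],
  "delta_rot": [
    [0,0,0],
    [0,0,0],
    [0,0,0],
    [0,0,0],
    [0,0,0],
    [0,0,0],
    [0,0,0]
  ],
  "jaw": 0.032
}}

```text
clock: 6.12
ee_pos: [0.5623, -0.0774, 0.1646]
eef_rot: [[-0.978, 0.208, 0.008], [0.208, 0.978, -0.001], [-0.008, 0.001, -1.0]]
wrist_force: [0.9, -0.4, 0.4]
finger_gap: 0.364
grasp_force: 0.0
```

Request:
{"fn": "send_rows", "kwargs": {
  "linear": [
    [-0.003,-0.013,0],
    [-0.003,-0.013,0],
    [-0.003,-0.013,0],
    [-0.003,-0.013,0],
    [-0.002,-0.0125,0],
    [0,0,0],
    [0,0,0]
  ],
  "delta_rot": [
    [0,0,0],
    [0,0,0],
    [0,0,0],
    [0,0,0],
    [0,0,0],
    [0,0,0],
    [0,0,0]
  ],
  "jaw": 0
}}

```text
clock: 6.7
ee_pos: [0.5444, -0.1431, 0.1578]
eef_rot: [[-0.978, 0.211, -0.001], [0.211, 0.978, 0.001], [0.001, 0.0, -1.0]]
wrist_force: [0.2, -0.9, -0.7]
finger_gap: 0.003
grasp_force: 0.0
```

```bash
python3 - <<'E'
from h import *
s=status.sense();print(s['clock'],s['ee_pos'],s['wrist_force'],s['finger_gap'])
im=imaging.get_image('wrist')
hsv=cv2.cvtColor(im,cv2.COLOR_BGR2HSV)
for lo,hi,z in ((22,36,.075),(45,85,.06)):
    y=((hsv[...,0]>=lo)&(hsv[...,0]<hi)&(hsv[...,1]>120)).astype(np.uint8)
    n,l,st,ce=cv2.connectedComponentsWithStats(y)
    for i in range(1,n):
        if st[i,4]>150: print(st[i],ce[i].round(1),at_z('wrist',ce[i],z).round(4))
cv2.imwrite('pics/e.png',im)
E
```

```text
6.7 [ 0.5444366  -0.1431229   0.15784893] [ 0.18873566 -0.8778596  -0.65150787] 0.0027742088572897186
[   0    0   41   72 1148] [15.8 45.9] [ 0.399  -0.2847  0.075 ]
[321 179  25  44 959] [333.1 200. ] [ 0.5585 -0.0833  0.075 ]
[231 137 127   3 171] [288.7 137.8] [ 0.5038 -0.1081  0.06  ]
[361 165  10  51 219] [365.9 190. ] [ 0.5612 -0.0517  0.06  ]
[ 232  168   46   45 1584] [254.6 189.6] [ 0.5408 -0.1447  0.06  ]
[116 321  16  11 151] [123.4 326. ] [ 0.6508 -0.3018  0.06  ]
```

View pics/e.png

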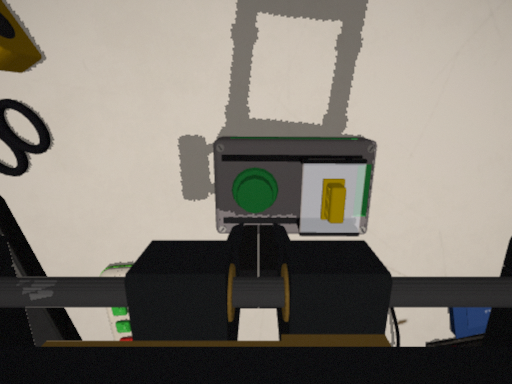

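The guard is fully open: the tab is at (333,200), and the clear plate is well off the exposed button at (256,190). Now I'll press with the jaws closed.

Request:
{"fn": "send_rows", "kwargs": {
  "linear": [
    [0,-0.003,-0.02],
    [0,0,-0.025],
    [0,0,-0.02],
    [0,0,-0.015],
    [0,0,0],
    [0,0,0]
  ],
  "delta_rot": [
    [0,0,0],
    [0,0,0],
    [0,0,0],
    [0,0,0],
    [0,0,0],
    [0,0,0]
  ]
}}

```text
clock: 7.25
ee_pos: [0.5443, -0.1443, 0.0776]
eef_rot: [[-0.978, 0.208, -0.002], [0.208, 0.978, 0.001], [0.003, 0.0, -1.0]]
wrist_force: [-0.3, -0.4, 0.9]
finger_gap: 0.007
grasp_force: 0.0
```

Request:
{"fn": "send_rows", "kwargs": {
  "linear": [
    [0,0,-0.003],
    [0,0,-0.003],
    [0,0,-0.003],
    [0,0,-0.003],
    [0,0,-0.003],
    [0,0,0],
    [0,0,0]
  ],
  "delta_rot": [
    [0,0,0],
    [0,0,0],
    [0,0,0],
    [0,0,0],
    [0,0,0],
    [0,0,0],
    [0,0,0]
  ]
}}

```text
clock: 7.83
ee_pos: [0.5454, -0.1451, 0.0638]
eef_rot: [[-0.978, 0.208, 0.001], [0.208, 0.978, -0.0], [-0.001, -0.0, -1.0]]
wrist_force: [0.3, 0.0, 0.9]
finger_gap: 0.009
grasp_force: 0.4
```

Request:
{"fn": "send_rows", "kwargs": {
  "linear": [
    [0,0,-0.002],
    [0,0,-0.002],
    [0,0,-0.001],
    [0,0,0]
  ],
  "delta_rot": [
    [0,0,0],
    [0,0,0],
    [0,0,0],
    [0,0,0]
  ]
}}

```text
clock: 8.17
ee_pos: [0.5455, -0.1452, 0.0603]
eef_rot: [[-0.978, 0.208, 0.0], [0.208, 0.978, -0.0], [-0.0, -0.0, -1.0]]
wrist_force: [-5.0, 1.7, 13.7]
finger_gap: 0.008
grasp_force: 6.7
```

On the stop at about 0.060. I'll press a little more to be sure, then retreat and check.

Request:
{"fn": "send_rows", "kwargs": {
  "linear": [
    [0,0,-0.001],
    [0,0,-0.001],
    [0,0,0],
    [0,0,0]
  ],
  "delta_rot": [
    [0,0,0],
    [0,0,0],
    [0,0,0],
    [0,0,0]
  ]
}}

```text
clock: 8.5
ee_pos: [0.5455, -0.1452, 0.0602]
eef_rot: [[-0.978, 0.208, 0.0], [0.208, 0.978, -0.0], [-0.0, -0.0, -1.0]]
wrist_force: [-9.2, 3.5, 24.9]
finger_gap: 0.011
grasp_force: 12.6
```

Request:
{"fn": "send_rows", "kwargs": {
  "linear": [
    [0,0,0.01],
    [0,0,0.02],
    [0,0,0.03],
    [0,0,0.04],
    [0,0,0],
    [0,0,0],
    [0,0,0]
  ],
  "delta_rot": [
    [0,0,0],
    [0,0,0],
    [0,0,0],
    [0,0,0],
    [0,0,0],
    [0,0,0],
    [0,0,0]
  ]
}}

```text
clock: 9.08
ee_pos: [0.5446, -0.1449, 0.1561]
eef_rot: [[-0.978, 0.208, -0.0], [0.208, 0.978, 0.0], [0.0, 0.0, -1.0]]
wrist_force: [-0.2, 0.1, -0.6]
finger_gap: 0.004
grasp_force: 0.0
```

```bash
python3 - <<'E'
from h import *
s=status.sense();print(s['clock'],s['ee_pos'],s['wrist_force'])
a=imaging.get_image('wrist');b=imaging.get_image('scene')
cv2.imwrite('pics/f.png',np.hstack([cv2.resize(a[110:260,180:400],(440,300)),cv2.resize(b[120:290,120:340],(340,300))]))
E
```

```text
9.0833 [ 0.54463213 -0.14490905  0.1561212 ] [-0.18856261  0.06538641 -0.59656733]
```

View pics/f.png

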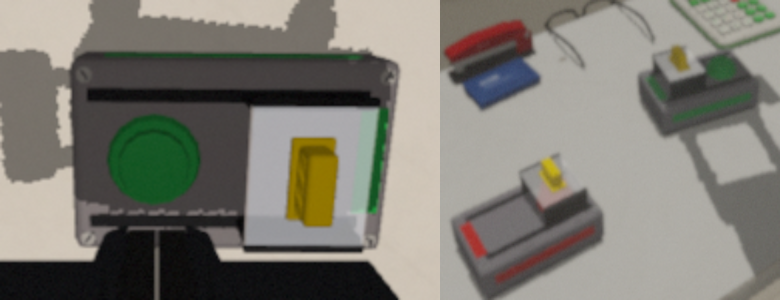

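The button at (154,158) in the crop sits down in its collar, and it stopped hard at tip z ≈ 52 mm under 25 N. The green guard is open against its stop, and the red guard is still shut.

```bash
python3 -c "
from plant import sign_off
print(sign_off())"
```

```text
the job is handed in; nothing more can be done
None
```

The job is done and handed in at about 9 s: the green box's guard is fully open, its button is pushed down to the stop and stayed down, and the red box's guard was left shut.

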